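# Take the headstock angle with the bench bevel and lay the neck block to it

## Task

Set the bench bevel: swing its steel blade by the upright wooden knob until the knob's arm lies along the straight edge of the cedar headstock offcut, then let go; the stiff pivot holds the angle. Then transfer that angle: stand the long dark neck block (not the short one) on the counter close alongside the blade's other, bare arm, lengthwise along it and on the same side of the blade as the offcut, and let go, leaving the blade at its setting.

Things in the scene. Friction and masses are not known exactly. Their poses are not given: they have to be found in the camera images.
- blade: Steel bevel blade, 260 x 20 x 6 mm, its top 16 mm above the counter, turning on a vertical brass pivot (24 mm wide, 27 mm high) at its middle over a fixed ash stock. Origin: pivot axis at counter height; y along the blade to the knob arm, x across it to the offcut's side (far side). The arm to -y is bare. Pivot friction 0.15 N m: stays where left. Starts 20 to 65 degrees from the offcut's edge.
- knob (a point): Centre of the top of the upright round dark wood knob on the blade, 105 mm from the pivot, 16 mm diameter, from 16 to 70 mm above the counter; axes as the blade's. About 1.5 N moves it. It starts on the robot's side of the offcut's edge; the edge stops the blade.
- offcut: Cedar headstock offcut fixed to the counter, 24 mm high, 100 mm long, 50 to 70 mm wide, eight dark peg holes on top. Origin: on the bevel's pivot axis at counter height, outside the wood; y runs along its straight edge, which lies at x = 10 mm from y = 35 to 135 mm, wood on the +x side. With the blade along the edge, the blade's axes point as the offcut's.
- block: Long neck block of dark wood standing loose on the counter: 110 mm along y, 28 mm along x, 54 mm high, about 110 g. Origin: centre of its underside, z up. A short block of the same wood and section, 60 mm long, stands near and is not wanted; which is nearer the robot varies.
There are look-alikes about, which are no part of the job. What is shaped like the offcut but purple or red is not meant.

How it is judged:
By the outcome, as a careful person would: the job done as asked, in the order asked, and still so for the second after the job is handed in, with the robot touching nothing.
It also fails if it takes over 45 s, if anything falls off the work surface, if the arm or the gripper's body presses on something with over 40 N, if the wrist force passes 120 N, or if a joint passes its speed limit or range.

## Robot

A 6-joint arm with a two-finger parallel gripper is mounted at the origin on the work surface. World frame = base frame: x ahead of the robot, y to its left, z up, the work surface at z = 0. Lengths are in mm, angles in rad, forces in N, time in s.
With the tool pointing down it reaches from about 275 to 750 mm from the base axis. Payload 10.2 kg.
Tool frame: the origin (TCP) lies at the very end of the fingers, on their centre line; the grasp point (between the pads) lies 19 mm behind it (ctrl.grip_depth is the distance from the TCP to the grasp point, in mm); z points along the fingers, x is the direction in which the jaws open and shut, and the axes are right-handed (so a half turn about z gives the same grasp; the last joint's range is limited). The gripper opens to 85 mm and grips with 20 to 120 N. Pads are 22 mm wide; open, the fingers measure 114 mm over their backs; the gripper's body (76 mm by 85 mm) begins 54 mm behind the grasp point. The pads swing forward as they close: fully open they stand 13 mm farther back than shut.
Start: joints at [-1.445, 0.313, 1.498, -0, 1.331, -0.223], TCP at [179.417, -493.397, 231.294] pointing down, gripper open.
Joint ranges: [-2.94, 2.94], [-0.97, 2.17], [0.19, 2.56], [-1.23, 4.37], [0.02, 3.11], [-2.88, 2.88]. Speed limits (rad/s): [2.39, 2.39, 3.01, 3.14, 3.14, 3.14].

## Interface

Orientations are given as a unit quaternion [w, x, y, z].
In Python, from rig import ctrl gives the robot as it stands.
- The arm moves only by the tool play_rows, never from a script. Its argument "motion" is a list of rows, each a list of 2 entries, a list of its own where there are three numbers: the shift along the tool's x, y, z in mm, then the turn, a rotation vector about the tool's x, y, z in degrees. A call has 1 to 20 rows; each row shifts and turns the commanded pose from where the row before left it, along the tool's axes as they then stand; what a row does not reach is not made up. A row lasts 1/12 s, in which the tool goes at most 41.7 mm and 7.16 degrees, less where a joint would pass 70% of its speed; a pose out of reach is approached as far as the arm can. A call with a gripper value outside its range is refused whole. "fingers" is the finger opening in mm, from 0 to 85.4, set as the call begins (left out, the last holds). The fingers move at their own pace and stop on an object; "squeeze" is the grip in N (left out, the last holds). Time passes only in rows, so rows that do not move let the fingers close. It gives the time, the measured TCP pose, the force and the opening at its end, in the units of the state.
- ctrl.sense(): the state, without advancing time (a new reading comes with each control period).
- ctrl.capture(name): name is "scene" or "side" or "wrist"; returns the picture (400x640x3 uint8, red, green, blue); there is no depth.
- ctrl.get_calibration(name): a dict with "K" (3x3 intrinsics, pixels), "k1" (the pictures are not rectified: a ray, as slopes to the right and down, at radius r is drawn at 1 + k1 r^2 times it, then the intrinsics apply), "R" (3x3) and "t" (3): a world point X has camera coordinates R X + t; the wrist camera has in their place "tool_from_camera" (4x4, takes a point from camera to tool coordinates, whose origin is the TCP and whose axes are the tool frame's). Camera axes: x right, y down, z forward; pixel columns grow to the right and rows downward; lengths in mm; the calibration is good to about 2 mm. A picture is of the moment at which its call begins: read the wrist's pose just before it. get_calibration takes no time and is no camera call.
- ctrl.finish_job(): hands the job in, once; it reports no verdict.
Trained networks look in the newest picture that a camera, given by its name, has taken for a name from the list of things; names that differ only in an ending like _2 or _b are one class to them, and where a whole thing is asked for, a point or a joint stands for the part that bears it (a point fixed in the world has none). Each returns a list of dicts, best first, with "p" (0 to 1); they miss things now and then, are a little off and sometimes report something else, mostly with a low value. They report only what shows in the picture. A call takes as long as a camera call. They do not tell look-alikes from the thing itself.
- ctrl.spot_in(camera, name): "position" ([column, row] as shares, 0 to 1, of the picture: columns of its width, rows of its height, amid what is visible of it).
The state is a dict: "time_s": time; "joints": joint angles; "dq": joint speeds; "tau": joint torques, N m; "eef_pos": TCP position; "ee_rot": TCP orientation; "force": force on the tool from outside, world axes, zero at the start; "wrist_torque": the same for the moment, N m; "grip_width": opening from 0.0 (shut) to 1.0 (fully open).
Only numpy, scipy, OpenCV 4.12 (cv2) and the standard library are available. Lean on these libraries where they do the work, as an engineer would, in place of code of your own. Each camera call takes 0.05 s, during which the arm holds its last target. There are 200 camera calls.

## Working session

There is one attempt and no reset: what is moved stays moved. The work goes in short steps, Python scripts to look and compute and a tool call to move; the robot and the scene stay as the last step left them, time stands still between calls to the robot, and variables do not carry over. Pictures are saved under pics/ and viewed, about 8 in all and at most 12, crops included, and the job is handed in when it is done.

Besides the shell and the picture viewer there is one more tool, called after ">>>" as name(argument=value, ...) on one line, values as JSON. play_rows: Moves the arm, as the interface text tells. Its arguments: {"type":"object","properties":{"motion":{"type":"array"},"fingers":{"type":"number"},"squeeze":{"type":"number"}},"required":["motion"]}

```bash
mkdir -p pics; ls; cat > h.py <<'E'
import numpy as np, cv2
from scipy.spatial.transform import Rotation as Ro
from rig import ctrl
def cam(n,s=None):
    c=ctrl.get_calibration(n); K=np.array(c["K"]);k1=c["k1"]
    if "R" in c: R=np.array(c["R"]);t=np.array(c["t"]).ravel()
    else:
        s=s or ctrl.sense(); T=np.array(c["tool_from_camera"]); q=np.array(s["ee_rot"])
        W=np.eye(4);W[:3,:3]=Ro.from_quat(q[[1,2,3,0]]).as_matrix();W[:3,3]=s["eef_pos"]
        M=np.linalg.inv(W@T);R=M[:3,:3];t=M[:3,3]
    return K,k1,R,t
def ray2z(c,px,z):
    K,k1,R,t=c
    d=np.array([(px[0]-K[0,2])/K[0,0],(px[1]-K[1,2])/K[1,1]]);u=d.copy()
    for _ in range(30): u=d/(1+k1*(u@u))
    v=R.T@np.r_[u,1];o=-R.T@t
    return o+v*(z-o[2])/v[2]
def proj(c,X):
    K,k1,R,t=c;p=R@np.array(X,float)+t;u=p[:2]/p[2];u=u*(1+k1*(u@u))
    return np.array([K[0,0]*u[0]+K[0,2],K[1,1]*u[1]+K[1,2]])
def snap(n,f):
    s=ctrl.sense();im=ctrl.capture(n);cv2.imwrite("pics/"+f,im[:,:,::-1]);return s,im
E
python3 - <<'E'
from h import *
s=ctrl.sense();print(s)
for n in("scene","side","wrist"):
    s,im=snap(n,n+"0.png")
    c=cam(n,s);print(n,"pos",-c[2].T@c[3])
    for o,z in(("knob",70),("blade",16),("offcut",24),("block",54)):
        for r in ctrl.spot_in(n,o)[:4]:
            p=np.array(r["position"])*[640,400];print(n,o,round(r["p"],2),p.round(),ray2z(c,p,z).round())
E
```

```text
pics
{'time_s': 0.0, 'joints': array([-1.44538619e+00,  3.13454865e-01,  1.49846417e+00, -4.85526573e-06,
        1.33098904e+00, -2.23377218e-01]), 'dq': array([-6.95609792e-04,  1.67505725e-03,  3.99597184e-05, -3.43345089e-04,
        6.43828963e-05,  1.37665990e-03]), 'tau': array([-1.05262712e-03, -4.12266040e+01, -2.59744942e+01, -2.77048666e-04,
        4.00652571e-03,  9.53690119e-06]), 'eef_pos': array([ 179.3878805 , -493.11987193,  230.72239131]), 'ee_rot': array([-4.85698840e-04,  8.19072322e-01, -5.73689898e-01, -4.43486051e-04]), 'force': array([-0.5959055 , -0.60065713,  0.29116034]), 'wrist_torque': array([-0.04928945,  0.0342586 ,  0.05641387]), 'grip_width': 1.0003254744151446}
scene pos [1124.86586503 -448.61913248  823.82446404]
scene knob 0.65 [385. 202.] [617.  73.  70.]
scene blade 0.77 [385. 201.] [577. 111.  16.]
scene offcut 0.98 [473. 233.] [764. 202.  24.]
scene offcut 0.78 [296. 235.] [ 553. -117.   24.]
scene offcut 0.71 [425. 198.] [628. 187.  24.]
scene offcut 0.62 [315. 166.] [392.  40.  24.]
scene block 0.61 [234. 285.] [ 611. -292.   54.]
side pos [375.12431395 762.26503061 741.44692501]
side knob 0.81 [290. 284.] [538. 192.  70.]
side blade 0.73 [287. 282.] [557. 144.  16.]
side offcut 0.9 [174. 294.] [752. 229.  24.]
side offcut 0.88 [383. 264.] [381.  58.  24.]
side offcut 0.74 [246. 298.] [619. 207.  24.]
side block 0.62 [318. 158.] [ 582. -237.   54.]
wrist pos [ 259.45339061 -463.25090504  374.06069793]
```

View pics/scene0.png

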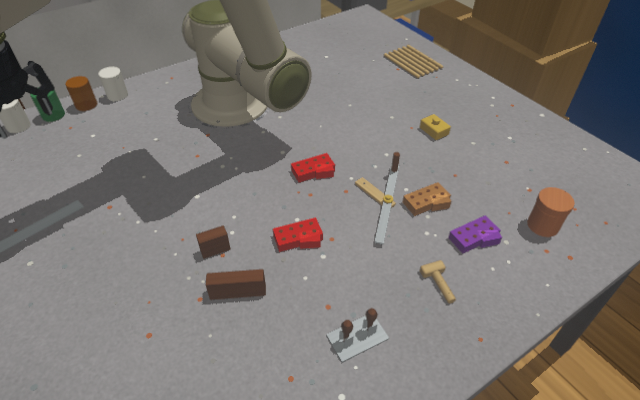

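View pics/side0.png

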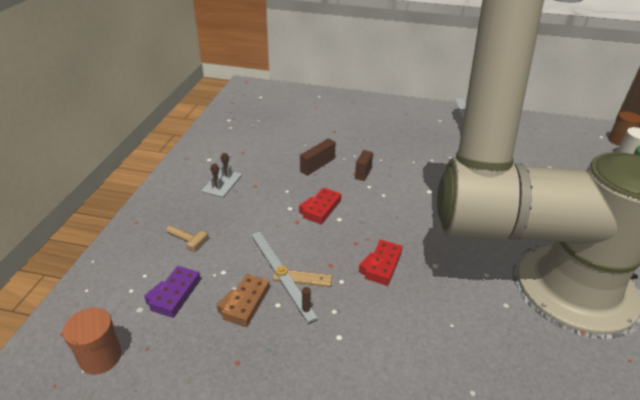

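Scene picture: the blade runs from bare end (380,243) to knob (396,153), pivot (388,198). Offcut candidates are red (315,167) and (298,235), purple (476,233), and cedar (428,198), so cedar is the one. Dark blocks are short (213,242) and long (236,284), so I want the long one. The knobs at (347,327) and (371,315) belong to a plate and aren't the bevel knob. I'll check this in one close crop.

```bash
python3 - <<'E'
from h import *
a=cv2.imread("pics/scene0.png")[140:255,350:465];b=cv2.imread("pics/side0.png")[225:330,210:340]
d=cv2.imread("pics/scene0.png")[220:310,190:280]
f=lambda i,w,h:cv2.resize(i,(w,h),interpolation=cv2.INTER_CUBIC)
# scale: a x3.5 , b x3
A=f(a,402,402);B=f(b,390,315)
o=np.zeros((560,800,3),np.uint8);o[:402,:402]=A;o[:315,405:795]=B;o[320:560,405:645]=f(d,240,240)
cv2.imwrite("pics/crop1.png",o)
c=cam("scene");e=cam("side")
print("piv",ray2z(c,(388,197),27).round(),ray2z(e,(282,270),27).round())
print("bare",ray2z(c,(380,243),16).round(),ray2z(e,(257,234),16).round())
print("knob top",ray2z(c,(396,153),70).round(),ray2z(e,(307,289),70).round())
E
```

```text
piv [579. 118.  27.] [573. 125.  27.]
bare [668.  23.  16.] [657.  27.  16.]
knob top [507. 198.  70.] [506. 197.  70.]
```

View pics/crop1.png

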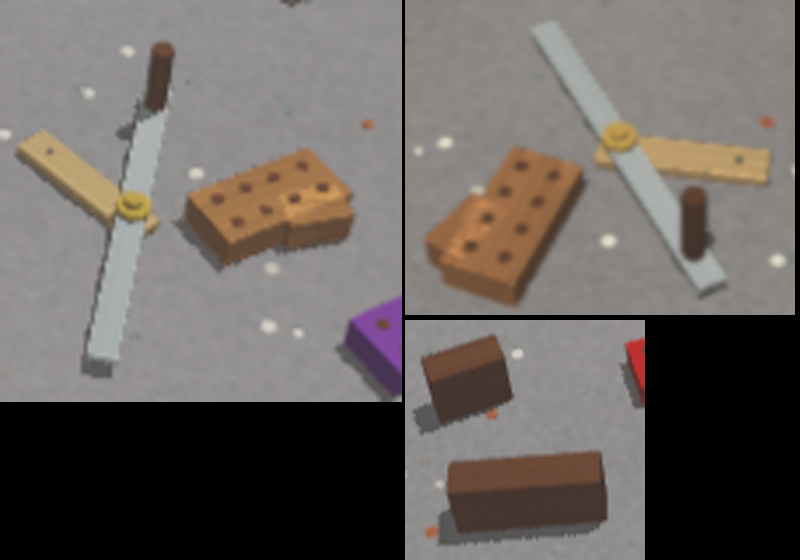

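The crop confirms the cedar offcut: its straight edge, in scene pixels, runs (403,196)–(437,183) with the notch on the other side. The long block is at (236,284).

```bash
python3 - <<'E'
from h import *
c=cam("scene");e=cam("side")
P=[((403.4,195.7),(269.3,282.3)),((437,182.9),(247.3,326))]
for a,b in P: print(ray2z(c,a,24).round(),ray2z(e,b,24).round())
q=[ray2z(k,p,24) for pr in zip(*P) for k,p in [(None,None)] if 0]
for k,i in((c,0),(e,1)):
    v=ray2z(k,P[1][i],24)-ray2z(k,P[0][i],24);print("edge dir deg",np.degrees(np.arctan2(v[1],v[0])),np.hypot(*v[:2]))
# long block top corners scene crop: scale 240/90
def m(x,y):return ((x-405)*90/240+190,(y-320)*90/240+220)
for p in((448,465),(600,453),(604,480),(449,491)): print("blk",ray2z(c,m(*p),54).round())
for p in((424,362),(500,338),(507,355),(431,381)): print("short",ray2z(c,m(*p),54).round())
for p in((455,531),(606,520)): print("blk bottom",ray2z(c,m(*p),0).round())
print(ctrl.get_calibration("wrist"))
E
```

```text
[594. 152.  24.] [589. 159.  24.]
[607. 247.  24.] [597. 265.  24.]
edge dir deg 82.2075551599724 95.6077673225868
edge dir deg 85.79859243549842 106.24496660664826
blk [ 560. -325.   54.]
blk [ 612. -229.   54.]
blk [ 634. -239.   54.]
blk [ 580. -334.   54.]
short [ 461. -299.   54.]
short [ 472. -240.   54.]
short [ 491. -243.   54.]
short [ 482. -302.   54.]
blk bottom [ 577. -337.    0.]
blk bottom [ 632. -240.    0.]
{'K': array([[339.58233445,   0.        , 319.40504562],
       [  0.        , 339.58233445, 200.36588662],
       [  0.        ,   0.        ,   1.        ]]), 'k1': -0.041118920438355584, 'tool_from_camera': array([[ 9.99999790e-01,  6.11277123e-04, -2.15243159e-04,
        -9.67432209e-01],
       [-5.06573260e-04,  9.44444438e-01,  3.28670727e-01,
        -8.55107462e+01],
       [ 4.04194101e-04, -3.28670549e-01,  9.44444549e-01,
        -1.42769775e+02],
       [ 0.00000000e+00,  0.00000000e+00,  0.00000000e+00,
         1.00000000e+00]])}
```

>>> play_rows(motion=[[[-10,-10,0],[0,0,0]],[[-21,-21,2],[0,0,0]],[[-21,-21,4],[0,0,0]],[[-21,-21,4],[0,0,0]],[[-21,-21,4],[0,0,0]],[[-21,-21,4],[0,0,0]],[[-21,-21,4],[0,0,0]],[[-21,-21,4],[0,0,0]],[[-21,-21,4],[0,0,0]],[[-21,-21,4],[0,0,0]],[[-21,-21,4],[0,0,0]],[[-21,-21,4],[0,0,0]],[[-21,-21,4],[0,0,0]],[[-21,-21,4],[0,0,0]],[[-21,-21,4],[0,0,0]],[[-21,-21,4],[0,0,0]],[[-21,-21,4],[0,0,0]],[[-21,-21,4],[0,0,0]],[[-21,-21,4],[0,0,0]],[[-21,-21,4],[0,0,0]]], fingers=0, squeeze=40)

```text
time_s: 2.42
eef_pos: [424.5, 32.3, 157.3]
ee_rot: [-0.0, 0.819, -0.574, 0.0]
force: [0.1, -1.0, -0.0]
grip_width: -0.003
```

>>> play_rows(motion=[[[-21,-21,4],[0,0,0]],[[-21,-21,2],[0,0,0]],[[-20,-21,2],[0,0,0]],[[-12,-18,0],[0,0,0]],[[0,0,0],[0,0,0]],[[0,0,0],[0,0,0]]])

```text
time_s: 2.92
eef_pos: [474.8, 128.5, 149.0]
ee_rot: [0.0, 0.82, -0.573, -0.0]
force: [-0.2, 0.1, 0.5]
grip_width: -0.001
```

```bash
python3 - <<'E'
from h import *
s,im=snap("wrist","w1.png");c=cam("wrist",s)
print(s["time_s"],s["eef_pos"],s["ee_rot"],s["force"],s["grip_width"])
for o,z in(("knob",70),("blade",16),("offcut",24)):
    for r in ctrl.spot_in("wrist",o)[:4]:
        p=np.array(r["position"])*[640,400];print(o,round(r["p"],2),p.round(),ray2z(c,p,z).round())
E
```

```text
2.9167 [474.81909289 128.49304137 149.02257088] [ 1.93050169e-04  8.19547811e-01 -5.73010752e-01 -1.59302686e-04] [-0.2254526   0.07604168  0.49161827] -0.0009631016954989137
blade 0.7 [384.  67.] [582. 117.  16.]
offcut 0.88 [327.   9.] [603. 171.  24.]
offcut 0.79 [598. 196.] [553. -96.  24.]
offcut 0.69 [379. 288.] [405.  46.  24.]
```

View pics/w1.png

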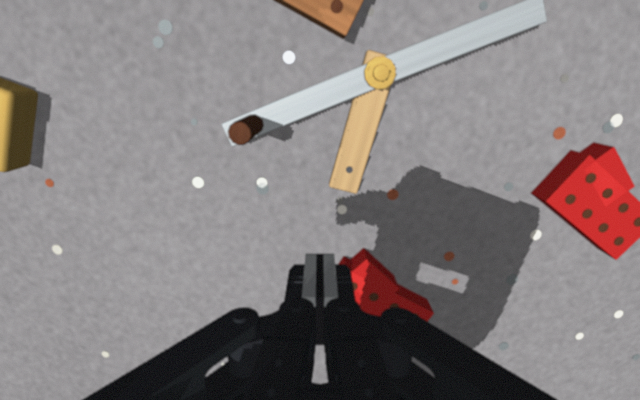

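The wrist picture shows the knob top at (240,132), the pivot at (380,71), the offcut corner at about (348,38), and the shut fingers about 14 mm wide.

```bash
python3 - <<'E'
from h import *
s=ctrl.sense();c=cam("wrist",s)
k=ray2z(c,(240,132),70);p=ray2z(c,(380,71),27);b=ray2z(c,(545,10),16);e=ray2z(c,(223,135),16)
print(k,p,np.hypot(*(k-p)[:2]),np.degrees(np.arctan2(*(k-p)[[1,0]])),b,e,np.hypot(*(b-e)[:2]),"off",ray2z(c,(276,0),24),ray2z(c,(348,38),24))
print("mid",(b+e)/2)
R=Ro.from_quat(np.array(s["ee_rot"])[[1,2,3,0]]).as_matrix()
piv=np.r_[p[:2],0];a0=np.degrees(np.arctan2(*(k-p)[[1,0]]))
u=-R[:,1]; u[2]=0
kp=lambda a:piv+105*np.array([np.cos(np.radians(a)),np.sin(np.radians(a)),0])
pos=np.array(s["eef_pos"])
tg=[(kp(a0)-40*u,100),(kp(a0)-40*u,38)]+[(kp(a)-19*u,38) for a in np.arange(a0,79,-4)]
for t,z in tg:
    t=t.copy();t[2]=z;print((R.T@(t-pos)).round(1),t.round());pos=t
E
```

```text
[508.52484494 195.55373737  70.        ] [577.66609657 118.39100833  27.        ] 103.607912001969 131.86175929972347 [661.73248671  18.41896589  16.        ] [490.31861499 217.23008265  16.        ] 262.5044296135836 off [596.6139963  205.10006662  24.        ] [590.77312583 148.52694052  24.        ]
mid [576.02555085 117.82452427  16.        ]
[-53.9 -14.7  49.4] [470. 183. 100.]
[-0. -0. 62.] [470. 183.  38.]
[  0. -21.  -0.] [490. 190.  38.]
[-2.5 -6.9 -0. ] [495. 195.  38.]
[-2. -7. -0.] [501. 199.  38.]
[-1.5 -7.2 -0. ] [508. 203.  38.]
[-1.  -7.3 -0. ] [514. 206.  38.]
[-0.5 -7.3 -0. ] [521. 209.  38.]
[ 0.  -7.3 -0. ] [528. 212.  38.]
[ 0.5 -7.3 -0. ] [535. 214.  38.]
[ 1.  -7.3  0. ] [542. 215.  38.]
[ 1.5 -7.2  0. ] [549. 216.  38.]
[ 2. -7.  0.] [556. 217.  38.]
[ 2.5 -6.9  0. ] [564. 217.  38.]
[ 3.  -6.7  0. ] [571. 216.  38.]
[ 3.4 -6.5  0. ] [578. 215.  38.]
```

>>> play_rows(motion=[[[-18,-5,16],[0,0,0]],[[-18,-5,16],[0,0,0]],[[-18,-5,17],[0,0,0]],[[0,0,30],[0,0,0]],[[0,0,22],[0,0,0]],[[0,0,10],[0,0,0]],[[0,0,0],[0,0,0]],[[0,-10,0],[0,0,0]],[[0,-7,0],[0,0,0]],[[0,-4,0],[0,0,0]],[[-2.5,-7,0],[0,0,0]],[[-2,-7,0],[0,0,0]],[[-1.5,-7,0],[0,0,0]],[[-1,-7,0],[0,0,0]],[[-0.5,-7,0],[0,0,0]],[[0,-7,0],[0,0,0]],[[0,0,0],[0,0,0]]])

```text
time_s: 4.53
eef_pos: [528.4, 212.8, 38.2]
ee_rot: [-0.0, 0.819, -0.574, 0.0]
force: [0.4, -0.3, -0.4]
grip_width: -0.0
```

```bash
python3 - <<'E'
from h import *
s,im=snap("side","s1.png");print(ctrl.sense()["force"])
for o in("knob","blade"):
    for r in ctrl.spot_in("side",o)[:3]:
        p=np.array(r["position"])*[640,400];print(o,round(r["p"],2),p.round())
i=im[220:340,200:360,::-1];cv2.imwrite("pics/s1c.png",cv2.resize(i,(640,480),interpolation=2))
E
```

```text
[ 0.2517719   0.50007904 -1.04600062]
knob 0.67 [284. 302.]
blade 0.75 [282. 303.]
```

View pics/s1c.png

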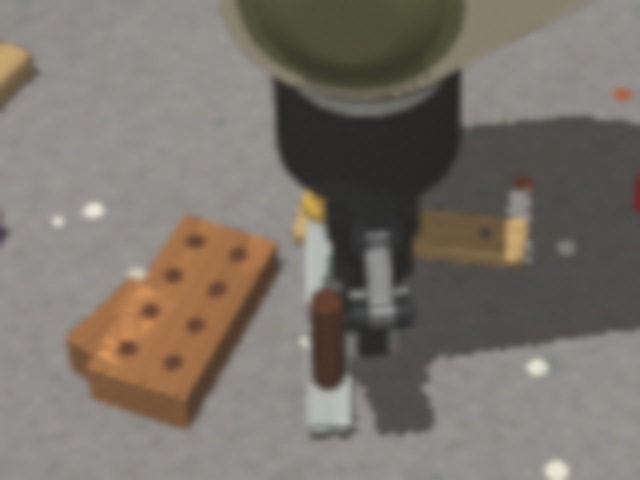

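The crop shows the fingers pushing the knob; the blade is now about 24° short of the edge.

>>> play_rows(motion=[[[0.5,-7.3,0],[0,0,0]],[[1,-7.3,0],[0,0,0]],[[1.5,-7.2,0],[0,0,0]],[[2,-7,0],[0,0,0]],[[2.5,-6,0],[0,0,0]],[[1,-2,0],[0,0,0]],[[0,0,0],[0,0,0]]])

```text
time_s: 5.27
eef_pos: [565.5, 216.8, 38.3]
ee_rot: [-0.0, 0.819, -0.574, 0.0]
force: [-0.8, -0.5, -0.4]
grip_width: -0.001
```

>>> play_rows(motion=[[[0.4,-1,0],[0,0,0]],[[0.4,-1,0],[0,0,0]],[[0,0,0],[0,0,0]]])

```text
time_s: 5.52
eef_pos: [566.7, 216.9, 38.3]
ee_rot: [0.0, 0.819, -0.574, -0.0]
force: [0.1, -0.2, 0.2]
grip_width: 0.0
```

>>> play_rows(motion=[[[0.4,-1,0],[0,0,0]],[[0.4,-1,0],[0,0,0]],[[0.4,-1,0],[0,0,0]],[[0,0,0],[0,0,0]]])

```text
time_s: 5.85
eef_pos: [570.2, 216.8, 38.3]
ee_rot: [-0.0, 0.819, -0.574, 0.0]
force: [-0.4, 0.4, -0.5]
grip_width: 0.0
```

>>> play_rows(motion=[[[0.4,-1,0],[0,0,0]],[[0.4,-1,0],[0,0,0]],[[0,0,0],[0,0,0]]])

```text
time_s: 6.1
eef_pos: [572.2, 216.8, 38.3]
ee_rot: [0.0, 0.819, -0.574, -0.0]
force: [-2.9, -2.0, 0.1]
grip_width: -0.0
```

>>> play_rows(motion=[[[0.3,-1,0],[0,0,0]],[[0,0,0],[0,0,0]]])

```text
time_s: 6.27
eef_pos: [572.2, 216.7, 38.3]
ee_rot: [0.001, 0.819, -0.574, -0.001]
force: [-7.4, -2.8, 4.2]
grip_width: -0.004
```

```bash
python3 - <<'E'
from h import *
s,im=snap("side","s2.png");print(s["eef_pos"],s["force"],ctrl.sense()["force"])
i=im[220:340,180:340,::-1];cv2.imwrite("pics/s2c.png",cv2.resize(i,(640,480),interpolation=2))
E
```

```text
[572.21649177 216.74710599  38.25058028] [-7.44844241 -2.78592486  4.1878475 ] [-8.66108986 -2.23849964  3.84930011]
```

View pics/s2c.png

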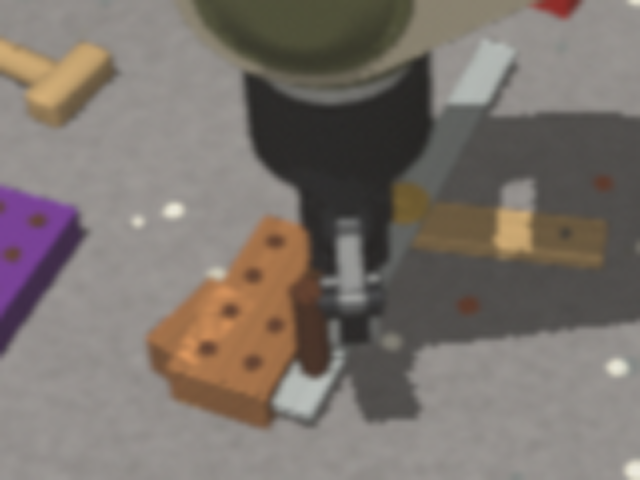

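The blade lies against the offcut's edge, which stops it at about 9 N. I'll back straight off, lift, and look.

>>> play_rows(motion=[[[0,4,0],[0,0,0]],[[0,10,0],[0,0,0]],[[0,20,0],[0,0,0]],[[0,6,0],[0,0,0]],[[0,0,-25],[0,0,0]],[[0,0,-35],[0,0,0]],[[10,10,-25],[0,0,0]],[[20,18,-25],[0,0,0]],[[21,18,-20],[0,0,0]],[[21,18,-20],[0,0,0]],[[21,18,-12],[0,0,0]],[[15,18,0],[0,0,0]],[[8,8,0],[0,0,0]],[[0,0,0],[0,0,0]],[[0,0,0],[0,0,0]]])

```text
time_s: 7.57
eef_pos: [474.1, 57.4, 200.3]
ee_rot: [-0.0, 0.819, -0.574, 0.0]
force: [-0.3, -0.5, -0.2]
grip_width: 0.004
```

```bash
python3 - <<'E'
from h import *
s,im=snap("wrist","w2.png");print(s["time_s"],s["eef_pos"],s["force"])
E
```

```text
7.5667 [474.12637166  57.38425206 200.26240376] [-0.28455282 -0.50473005 -0.21851802]
```

View pics/w2.png

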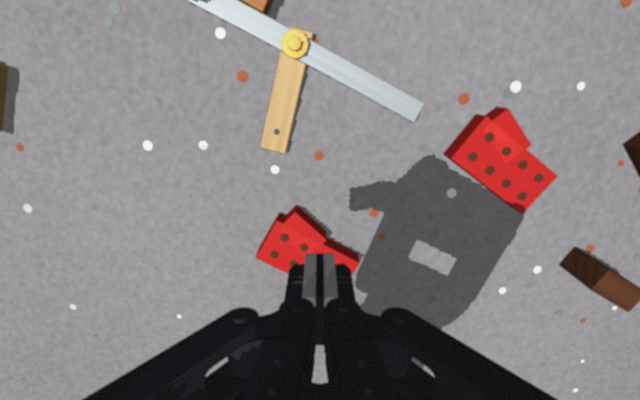

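```bash
python3 - <<'E'
from h import *
s=ctrl.sense();c=cam("wrist",s)
p=ray2z(c,(295,43),27);b=ray2z(c,(420,113),16)
im=cv2.imread("pics/w2.png").astype(int)
# blade pixels: bluish light gray
g=im.mean(2);m=(im[:,:,0]-im[:,:,2]>4)&(g>140);m[:,430:]=0;m[:,:315]=0;m[130:]=0
m=cv2.morphologyEx(m.astype(np.uint8),cv2.MORPH_OPEN,np.ones((3,3)))
ys,xs=np.nonzero(m);print(len(xs),xs.min(),xs.max(),ys.min(),ys.max())
W=np.array([ray2z(c,(x,y),16)[:2] for x,y in zip(xs,ys)]);ct=W.mean(0)
d=np.linalg.svd(W-ct)[2][0];d*=np.sign(d[1])
n=np.array([d[1],-d[0]])
print("p",p,"b",b,np.hypot(*(p-b)[:2]),np.degrees(np.arctan2(*(p-b)[[1,0]])),"fit",np.degrees(np.arctan2(d[1],d[0])),"piv off",(p[:2]-ct)@n,"width",np.ptp((W-ct)@n),"ext",np.ptp(W@d))
for q in((503,108),(518,113),(530,150),(445,153),(556,177)):
    w=ray2z(c,q,24)[:2]-p[:2];print("red",q,w@n,w@d)
print(ct)
E
```

```text
2752 315 423 45 121
p [577.6685728  118.84254549  27.        ] b [561.55061535  -9.97755268  16.        ] 129.82452097116024 82.8682198302996 fit 82.51413949409414 piv off -0.231507969723615 width 21.031270414163785 ext 113.87383370464833
red (503, 108) 40.38181047814478 -193.18753406357754
red (518, 113) 43.47497477924796 -208.49010402112717
red (530, 150) 21.294287014640393 -240.62118611546603
red (445, 153) -19.866215248269178 -168.96263136333917
red (556, 177) 12.405448719679962 -281.4197350237429
[568.45718961  46.96448466]
```

>>> play_rows(motion=[[[14,1,1],[0,0,0]],[[28,3,2],[0,0,0]],[[28,3,2],[0,0,0]],[[28,3,2],[0,0,0]],[[28,3,2],[0,0,0]],[[28,3,2],[0,0,0]],[[28,3,2],[0,0,0]],[[28,3,2],[0,0,0]],[[28,3,2],[0,0,0]],[[28,3,2],[0,0,0]],[[28,3,2],[0,0,0]],[[28,3,2],[0,0,0]],[[28,3,2],[0,0,0]],[[28,2,2],[0,0,0]],[[16,1,2],[0,0,-6]],[[0,0,1],[0,0,-7]],[[0,0,0],[0,0,-7]],[[0,0,0],[0,0,-7]],[[0,0,0],[0,0,-7]],[[0,0,0],[0,0,-7]]], fingers=60)

```text
time_s: 9.28
eef_pos: [571.9, -325.6, 169.3]
ee_rot: [-0.0, 0.969, -0.247, -0.0]
force: [0.2, -0.1, -0.9]
grip_width: 0.701
```

>>> play_rows(motion=[[[0,0,0],[0,0,0]],[[0,0,0],[0,0,0]]])

```text
time_s: 9.45
eef_pos: [571.6, -325.9, 169.6]
ee_rot: [-0.0, 0.968, -0.252, -0.0]
force: [0.1, 0.5, 0.1]
grip_width: 0.704
```

```bash
python3 - <<'E'
from h import *
s,im=snap("wrist","w3.png");print(s["time_s"],s["eef_pos"],s["ee_rot"],s["force"],s["grip_width"],s["joints"].round(2))
E
```

```text
9.45 [ 571.59119115 -325.87010206  169.61994791] [-2.15261096e-04  9.67801533e-01 -2.51714283e-01 -2.58351683e-04] [0.0521321  0.50687371 0.11818238] 0.7040883025015837 [-0.7   0.66  1.13  0.    1.35 -0.19]
```

View pics/w3.png

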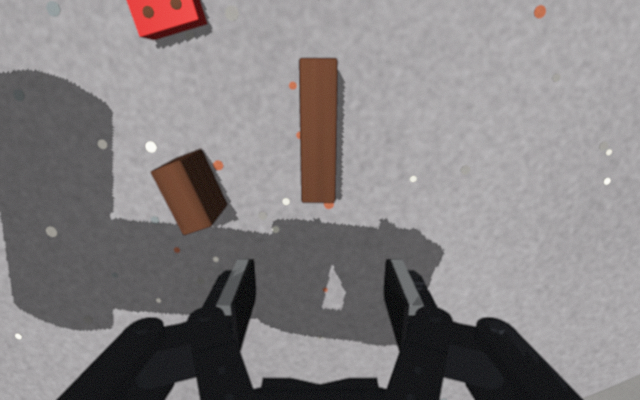

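The long block's top face has corners (299,58), (337,58), (336,203) and (302,203); the short block is clear of it at the left.

```bash
python3 - <<'E'
from h import *
s=ctrl.sense();c=cam("wrist",s)
C=np.array([ray2z(c,q,54) for q in((299,58),(337,58),(336,203),(302,203))])
ctr=C.mean(0);v=(C[0]+C[1]-C[2]-C[3])/2
R=Ro.from_quat(np.array(s["ee_rot"])[[1,2,3,0]]).as_matrix()
print(ctr,np.hypot(*v[:2]),np.hypot(*(C[0]-C[1])[:2]),np.hypot(*(C[2]-C[3])[:2]))
print("tool",R.T@(np.r_[ctr[:2],28]-s["eef_pos"]),"block dir in tool deg from -y",np.degrees(np.arctan2(*( (R.T@v)[:2]*[1,-1]))),"blockdeg",np.degrees(np.arctan2(v[1],v[0])))
E
```

```text
[ 594.05524329 -283.25065608   54.        ] 108.98226255979235 26.90870079873051 27.48104430273478
tool [ -1.02943242 -48.33013016 141.75886052] block dir in tool deg from -y -0.3800733032158003 blockdeg 61.1979381197533
```

>>> play_rows(motion=[[[-1,-14,0],[0,0,0]],[[0,-20,0],[0,0,0]],[[0,-14,10],[0,0,0]],[[0,0,28],[0,0,0]],[[0,0,32],[0,0,0]],[[0,0,32],[0,0,0]],[[0,0,24],[0,0,0]],[[0,0,12],[0,0,0]],[[0,0,6],[0,0,0]],[[0,0,0],[0,0,0]],[[0,0,0],[0,0,0]]])

```text
time_s: 10.42
eef_pos: [593.9, -284.4, 27.5]
ee_rot: [0.0, 0.968, -0.251, 0.001]
force: [0.7, 0.3, 0.6]
grip_width: 0.705
```

>>> play_rows(motion=[[[0,0,0],[0,0,0]],[[0,0,0],[0,0,0]],[[0,0,0],[0,0,0]],[[0,0,0],[0,0,0]],[[0,0,0],[0,0,0]],[[0,0,0],[0,0,0]],[[0,0,0],[0,0,0]],[[0,0,0],[0,0,0]]], fingers=0, squeeze=40)

```text
time_s: 11.08
eef_pos: [593.7, -284.6, 27.6]
ee_rot: [0.0, 0.968, -0.251, 0.001]
force: [-1.4, 0.9, 6.7]
grip_width: 0.321
```

>>> play_rows(motion=[[[0,0,-5],[0,0,0]],[[0,0,-15],[0,0,0]],[[0,0,-30],[0,0,0]],[[0,-5,-20],[0,0,0]],[[-6,-12,-10],[0,0,0]],[[-12,-22,0],[0,0,0]],[[-12,-22,0],[0,0,0]],[[-12,-22,0],[0,0,0]],[[-12,-22,0],[0,0,0]],[[-12,-22,0],[0,0,0]],[[-12,-22,0],[0,0,0]],[[-12,-22,0],[0,0,0]],[[-12,-22,0],[0,0,0]],[[-12,-22,0],[0,0,0]],[[-12,-22,0],[0,0,0]],[[-12,-22,0],[0,0,0]],[[-12,-18,0],[0,0,0]],[[-8,-9,0],[0,0,-3.5]],[[0,0,0],[0,0,-6]],[[0,0,0],[0,0,-6]]])

```text
time_s: 12.75
eef_pos: [592.7, 44.3, 105.7]
ee_rot: [-0.0, 0.993, -0.114, -0.001]
force: [1.2, -0.3, -0.7]
grip_width: 0.323
```

>>> play_rows(motion=[[[0,0,0],[0,0,-6]],[[0,0,0],[0,0,0]],[[0,0,0],[0,0,0]]])

```text
time_s: 13.0
eef_pos: [593.2, 43.1, 105.8]
ee_rot: [-0.0, 0.998, -0.067, -0.001]
force: [0.1, 0.3, -1.3]
grip_width: 0.318
```

```bash
python3 - <<'E'
from h import *
s,im=snap("wrist","w4.png");print(s["time_s"],s["eef_pos"],s["ee_rot"],s["force"],s["grip_width"])
R=Ro.from_quat(np.array(s["ee_rot"])[[1,2,3,0]]).as_matrix();print("toolx deg",np.degrees(np.arctan2(R[1,0],R[0,0])))
n=np.array([.992,-.127]);d=np.array([.127,.992]);t=np.array([577.5,118.8])+27*n-74*d
# block offset from TCP measured in tool (x,y)=(~0,-1.3)
T=np.r_[t,0]-R@[0,-1.3,0];print("tool shift",R.T@(np.r_[T[:2],s["eef_pos"][2]]-s["eef_pos"]))
E
```

```text
13.0 [593.17005808  43.08956629 105.81780299] [-8.94765468e-05  9.97758939e-01 -6.69087936e-02 -5.53048930e-04] [ 0.10221784  0.32809614 -1.2692854 ] 0.3179174824245655
toolx deg -7.672913117112654
tool shift [ 1.85099333  2.18737069 -0.00229363]
```

View pics/w4.png

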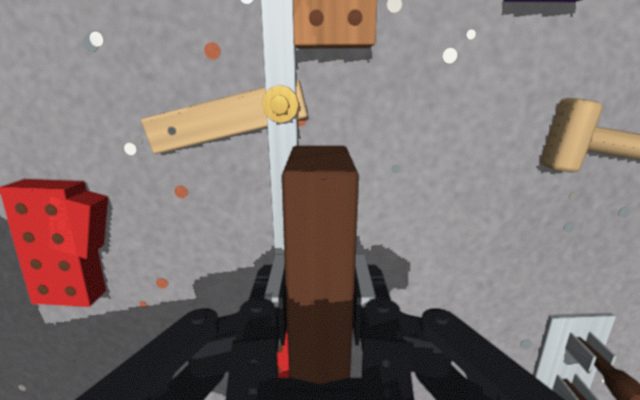

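```bash
python3 - <<'E'
from h import *
s=ctrl.sense();c=cam("wrist",s)
im=cv2.imread("pics/w4.png").astype(int)
R=Ro.from_quat(np.array(s["ee_rot"])[[1,2,3,0]]).as_matrix()
L=[];M=[]
for y in list(range(2,80,4))+list(range(165,240,4)):
    row=im[y];b=(row.mean(1)>160)&(row[:,0]-row[:,2]>4)
    xs=[x for x in range(255,300) if b[x]]
    if len(xs)>3:
        L.append(ray2z(c,(xs[0],y),16)[:2])
        if y<80: M.append(np.hypot(*(ray2z(c,(xs[0],y),16)-ray2z(c,(xs[-1]+1,y),16))[:2]))
L=np.array(L);v=np.linalg.svd(L-L.mean(0))[2][0];v*=np.sign(v[1]);n=np.array([v[1],-v[0]])
print(len(L),"deg",np.degrees(np.arctan2(v[1],v[0])),"resid",np.std((L-L.mean(0))@n),"width",np.median(M))
p=ray2z(c,(281,104),27)[:2];print("piv",p,"offset from left edge",(p-L.mean(0))@n)
ax=L.mean(0)+10*n;t=p+((ax-p)@n)*n+27*n-74*v
print("target",t,"tool shift",R.T@(np.r_[t,s["eef_pos"][2]]-R@[0,-1.3,0]-s["eef_pos"]))
C=[ray2z(c,q,24) for q in((296,46),(375,46))];print("offcut near edge x",[(k[:2]-p)@n for k in C],[(k[:2]-p)@v for k in C])
# block top front edge: check offset (block top z = tcp-27.5+54)
zt=s["eef_pos"][2]-27.6+54
for q in((285,171),(357,171)): print("blk far top corner in tool",R.T@(ray2z(c,q,zt)-s["eef_pos"]))
E
```

```text
39 deg 82.91625431104497 resid 0.21087212209806208 width 19.384738900585766
piv [579.09200702 118.87083162] offset from left edge 11.066776498426256
target [595.70160452  42.23759241] tool shift [ 2.46063928e+00  1.64807331e+00 -2.12105071e-03]
offcut near edge x [np.float64(10.322711123547435), np.float64(58.50744250534954)] [np.float64(34.073532553449354), np.float64(33.666084778502345)]
blk far top corner in tool [-12.05846815 -56.54602334 -26.38589795]
blk far top corner in tool [ 13.3211952  -56.56506117 -26.40753036]
```

>>> play_rows(motion=[[[2,1.6,5],[0,0,-0.6]],[[0,0,15],[0,0,0]],[[0,0,22],[0,0,0]],[[0,0,18],[0,0,0]],[[0,0,10],[0,0,0]],[[0,0,5],[0,0,0]],[[0,0,2],[0,0,0]],[[0,0,0],[0,0,0]],[[0,0,0],[0,0,0]]])

```text
time_s: 13.8
eef_pos: [596.1, 40.6, 30.2]
ee_rot: [0.0, 0.998, -0.06, 0.001]
force: [-0.5, -0.2, -0.2]
grip_width: 0.319
```

>>> play_rows(motion=[[[0,0,1],[0,0,0]],[[0,0,1],[0,0,0]],[[0,0,0.7],[0,0,0]],[[0,0,0],[0,0,0]]])

```text
time_s: 14.13
eef_pos: [595.9, 40.7, 27.6]
ee_rot: [0.0, 0.998, -0.06, 0.001]
force: [-2.7, -0.5, 5.7]
grip_width: 0.318
```

```bash
python3 - <<'E'
from h import *
s,im=snap("scene","sc2.png");print(s["eef_pos"],s["force"])
snap("side","s3.png");i=cv2.imread("pics/s3.png")[190:320,190:330]
j=im[140:270,340:480,::-1]
cv2.imwrite("pics/pl.png",np.hstack([cv2.resize(k,(400,371),interpolation=2) for k in(j,i)]))
E
```

```text
[595.88011883  40.65089638  27.58761234] [-2.70571165 -0.51115062  5.7375845 ]
```

View pics/pl.png

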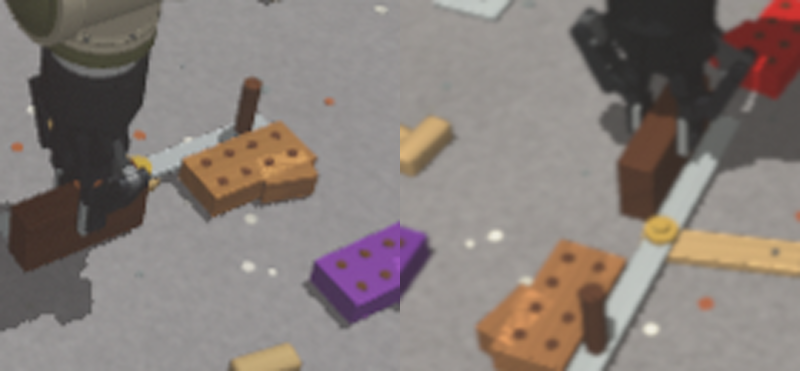

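The block stands on the counter alongside the bare arm, and the blade is still on the edge. Releasing.

>>> play_rows(motion=[[[0,0,0],[0,0,0]],[[0,0,0],[0,0,0]],[[0,0,0],[0,0,0]],[[0,0,0],[0,0,0]],[[0,0,0],[0,0,0]],[[0,0,-5],[0,0,0]],[[0,0,-15],[0,0,0]],[[0,0,-30],[0,0,0]],[[0,0,-30],[0,0,0]],[[0,20,-30],[0,0,0]],[[0,30,-20],[0,0,0]],[[0,30,0],[0,0,0]],[[0,15,0],[0,0,0]],[[0,0,0],[0,0,0]],[[0,0,0],[0,0,0]]], fingers=50)

```text
time_s: 15.48
eef_pos: [584.0, -53.9, 156.8]
ee_rot: [-0.0, 0.998, -0.061, 0.0]
force: [0.5, 1.1, 0.4]
grip_width: 0.581
```

```bash
python3 - <<'E'
from h import *
s,im=snap("wrist","w5.png");print(s["time_s"],s["eef_pos"],s["ee_rot"],s["force"],s["grip_width"])
E
```

```text
15.4833 [584.02497651 -53.92352264 156.82632464] [-1.26965159e-04  9.98137211e-01 -6.10089303e-02  4.70091312e-05] [0.51731745 1.095555   0.44017434] 0.5810966482051997
```

View pics/w5.png

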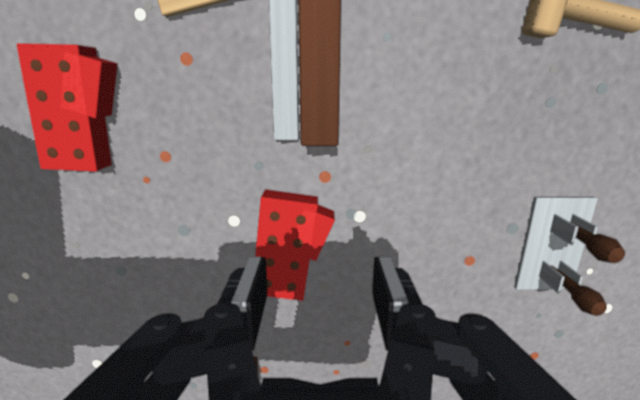

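```bash
python3 - <<'E'
from h import *
s=ctrl.sense();c=cam("wrist",s)
a=lambda P,z:[ray2z(c,q,z)[:2] for q in P]
ang=lambda A:np.degrees(np.arctan2(*(A[0]-A[1])[::-1]))
BL=a(((271,1),(276,139)),16);BR=a(((297,1),(298,139)),16);KL=a(((303,1),(301,144)),54);KR=a(((341,1),(338,144)),54)
for n,A in zip(("bl","br","kl","kr"),(BL,BR,KL,KR)):print(n,ang(A),A)
d=np.array([.1235,.9923]);n=np.array([d[1],-d[0]])
p=np.array([578,118.8])
for A in(BL,BR,KL,KR):print([((q-p)@n).round(1) for q in A],[((q-p)@d).round(1) for q in A])
E
```

```text
bl 83.0127290561245 [array([565.79361628,  94.62791023]), array([553.28711485,  -7.41678617])]
br 82.45167189733911 [array([584.98466561,  92.21439297]), array([571.48743641,  -9.64326446])]
kl 81.3886104243412 [array([590.09789829,  83.70438068]), array([576.23004923,  -7.86937595])]
kr 82.84216910399164 [array([614.37323543,  80.7774482 ]), array([602.83691063, -11.08564705])]
[np.float64(-9.1), np.float64(-8.9)] [np.float64(-25.5), np.float64(-128.3)]
[np.float64(10.2), np.float64(9.4)] [np.float64(-25.5), np.float64(-128.3)]
[np.float64(16.3), np.float64(13.9)] [np.float64(-33.3), np.float64(-125.9)]
[np.float64(40.8), np.float64(40.7)] [np.float64(-33.2), np.float64(-125.8)]
```

```bash
python3 - <<'E'
from h import *
s,im=snap("side","s4.png");i=im[190:330,180:340,::-1]
j=snap("scene","sc4.png")[1][140:280,330:490,::-1]
cv2.imwrite("pics/fin.png",np.hstack([cv2.resize(k,(400,350),interpolation=2) for k in(j,i)]))
E
```

```text
(no output)
```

View pics/fin.png

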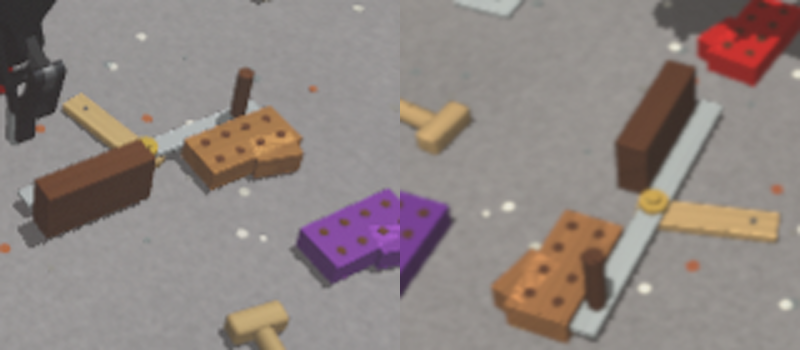

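The final pictures show the blade flush along the cedar edge, the long block standing parallel beside the bare arm, and the gripper clear.

```bash
python3 -c "
from rig import ctrl
print(ctrl.finish_job())"
```

```text
the job is handed in; nothing more can be done
None
```

The bevel is set against the cedar offcut and the long neck block stands alongside its bare arm. I handed the job in at about 15.6 s; no verdict was reported.

- **Blade:** I pushed the knob with shut fingers until the offcut's edge stopped the blade at about 9 N, then backed off. The blade measured about 82.9° before the block went down and 82.5–83.0° after, so it kept its setting. It looks flush with the edge in the final pictures.
- **Block:** I gripped the long block, set it on the counter on the offcut's side of the blade, released it and withdrew. The gap to the blade is about 3–6 mm and the block is parallel to about 1°.
- **Disagreement:** in the last wrist picture the block's two long edges read 81.4° and 82.8°, which I put down to picking pixels by hand. The first rough angles for the offcut's edge were 82–86°, against 82.9° for the set blade.

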